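# Seat a spare drive in the bench dock by feel and switch the dock on

### The arm

A 6-joint arm with a two-finger parallel gripper is mounted at the origin on the work surface. World frame = base frame: x ahead of the robot, y to its left, z up, the work surface at z = 0. Lengths are in m, angles in rad, forces in N, time in s.
With the tool pointing down it reaches from about 0.35 to 0.975 m from the base axis. Payload 4.9 kg.
Tool frame: the origin (TCP) lies at the very end of the fingers, on their centre line; the grasp point (between the pads) lies 19 mm behind it (ctrl.grip_point_offset is the distance from the TCP to the grasp point, in m); z points along the fingers, y is the line along which they close (so a half turn about z gives the same grasp; the last joint's range is limited). The gripper opens to 85 mm and grips with 20 to 120 N. Pads are 22 mm wide; open, the fingers measure 114 mm over their backs; the gripper's body (76 mm by 85 mm) begins 54 mm behind the grasp point. The pads swing forward as they close: fully open they stand 13 mm farther back than shut.
Start: joints at [1.035, 0.053, 1.613, -0, 1.476, -0.119], TCP at [0.253, 0.571, 0.231] pointing down, gripper open.
Joint ranges: [-3.01, 3.01], [-1.01, 2.22], [0.06, 2.58], [-1.02, 4.17], [0.09, 2.62], [-3.14, 3.14]. Speed limits (rad/s): [2.57, 2.57, 3.14, 3.14, 3.14, 3.14].

### API

Orientations are given as a rotation vector (axis times angle).
In Python, from station import ctrl gives the robot as it stands.
- The arm moves only by the tool send_rows, never from a script. Its argument "rows" is a list of rows, each a list of 3 entries, a list of its own where there are three numbers: the finger opening in cm, from 0 to 8.54, then the shift along the tool's x, y, z in cm, then the turn about the tool's z in degrees. A call has 1 to 10 rows; each row shifts and turns the commanded pose from where the row before left it, along the tool's axes as they then stand; what a row does not reach is not made up. A row lasts 1/8 s, in which the tool goes at most 62.5 mm and 10.7 degrees, less where a joint would pass 70% of its speed; a pose out of reach is approached as far as the arm can. A call with a gripper value outside its range is refused whole. The fingers move at their own pace and stop on an object; "newtons" is the grip in N (left out, the last holds). Time passes only in rows, so rows that do not move let the fingers close. It gives the time, the measured TCP pose, the force, the opening and the grip force at its end, in the units of the state.
- ctrl.get_obs(): the state, without advancing time (a new reading comes with each control period).
- ctrl.get_image(name): name is "side" or "top" or "wrist"; returns a dict with "frame" (480x640x3 uint8, red, green, blue), "range_z" (480x640 float32, m along the optical axis (not along the pixel's ray), 0 where there is no reading), "fx", "fy", "cx", "cy" (pixels), "cam_to_world" (4x4, takes a point from camera to world coordinates). Camera axes: x right, y down, z forward; pixel columns grow to the right and rows downward; lengths in m; the calibration is good to about 2 mm. A picture is of the moment at which its call begins.
- ctrl.finish_job(): hands the job in; it is judged then, once.
The state is a dict: "t": time; "q": joint angles; "dq": joint speeds; "effort": joint torques, N m; "tool_pos": TCP position; "tool_rot": TCP orientation; "contact_force": force on the tool from outside, world axes, zero at the start; "wrist_torque": the same for the moment, N m; "opening": finger opening in m; "grip_force": force on a finger pad.
Only numpy, scipy, OpenCV 4.12 (cv2) and the standard library are available. Lean on these libraries where they do the work, as an engineer would, in place of code of your own. Each camera call takes 0.05 s, during which the arm holds its last target. There are 200 camera calls.

### The job

Take the thick drive out of the drive stand, stand it in the slot of the docking station with its label towards the dock's front, and work it gently along the slot by feel until it drops fully home over the connector, which may be clamped anywhere along it; never force it down, or the connector breaks. Let go of it, then press the dock's power button right down and release it, leaving everything else on the bench alone.

Things in the scene. Friction and masses are not known exactly. Their poses are not given: they have to be found in the camera images.
- drive: The thickest of the three drives in the stand: 15 mm thick (x), 70 mm wide (y), 100 mm high (z up), about 0.2 kg, aluminium, standing on its connector end. Origin: centre of underside. Paper label on the -x face, circuit board on +x. Recess in the underside, 8 mm deep, 11 mm wide in x: power pocket y = -7.75 to 14.75 mm, rib to 18.25, data pocket to 30.75. Lifts straight out.
- rack: Drive stand: fixed grey plastic rack, 186 (x) x 86 (y) mm, origin under its middle. Three bays at x = -60, 0, 60 mm, 19 x 74 mm inside, floor 6 mm and rim 36 mm above the table. Which bay holds which drive varies; all labels face about -x.
- dock: Black drive dock, fixed, 105 (x) x 134 (y) x 62 mm high, origin on its underside below the point 12 mm in front of the slot's middle, z up, front (low deck with the button) to -x. A drive goes in upright, its axes along the dock's. Slot floor at z = 22 mm: underside of a drive fully home at 22, of one resting on top of the connector at 29 mm. Turned half round it does not go down.
- slot_mouth (a point): Middle of the slot's opening, in the dock's frame x = 12, y = 0, z = 62 mm. The slot is a loose pocket, 20 mm in x by 104 mm in y and 40 mm deep. The connector in it breaks when the drive is pressed on it with more than 30 N: come down slowly.
- slot_floor (a point): Middle of the slot floor (x = 12, y = 0, z = 22 mm of the dock). The connector stands on it, 7 mm high, 5.5 mm thick, square-edged: power block y = -7 to 14 mm, data block 19 to 30 mm, plus an offset of up to 14 mm either way: its carriage is clamped anywhere along y, not measured, and does not give. It enters the drive's pockets with 0.75 mm to spare each way along y.
- power (a joint): Travel of the dock's power button: 0 out, 0.004 m right down; springs back. It takes about 1.5 N to start and 4 N to hold right down.
- power_top (a point): Centre of the top of the power button, a round grey 20 mm cap on the dock's front deck (57 mm in front of the slot's middle, 59 mm above the table); pushed downwards, 4 mm.
- laptop_drive: Bystander: another drive in the stand, 9.5 x 70 x 100 mm, aluminium with a label, loose. Origin at the centre of its underside.
- ssd: Bystander: thinnest drive in the stand, 7 x 70 x 100 mm, dark grey, loose. Origin at the centre of its underside.
- hdd35: Bystander: large 3.5-inch hard drive lying flat, 147 x 102 x 26 mm. Origin at the centre of its underside.
- mouse: Bystander: black computer mouse, 100 x 58 x 33 mm. Origin at the centre of its underside.
- screwdriver: Bystander: 160 mm screwdriver lying on the bench. Origin under its middle.
- screw_dish: Bystander: steel screw dish, 84 mm across, 22 mm high. Origin at the centre of its underside.
- snack_tube: Bystander: green snack can, 75 mm across, 150 mm high. Origin at the centre of its underside.
There are look-alikes about, which are no part of the job. What is shaped like the drive but orange, pink or red is not meant.

How it is judged:
On the way, in this order (a step that is already met when the one before it is completed fails the run):
1. the thick drive is fully home over the dock's connector, upright, and let go (z of drive in the frame of dock between 0.018 and 0.0242 m and x of drive in the frame of dock between 0.007 and 0.017 m and y of drive in the frame of dock between -0.0165 and 0.0165 m and angle between drive's own z axis and vertical below 0.06 rad and angle between the x axis of drive and the x axis of dock, either way round below 0.1 rad and contact force between the fingers and drive below 0.1 N), for 0.2 s.
2. the power button is pressed right down with the drive home (z of drive in the frame of dock between 0.018 and 0.0242 m and x of drive in the frame of dock between 0.007 and 0.017 m and y of drive in the frame of dock between -0.0165 and 0.0165 m and angle between drive's own z axis and vertical below 0.06 rad and angle between the x axis of drive and the x axis of dock, either way round below 0.1 rad and value of joint power above 0.0032 m), for 0.05 s.
At the end, for the whole second after the job is handed in: The thick drive stands at rest in the dock's slot on the slot floor (within 2 mm in height), within 16.5 mm of the slot's middle along it and 5 mm across, label to the front, upright within 0.06 rad, and the power button has been pressed and is out again (z of drive in the frame of dock between 0.018 and 0.0242 m and x of drive in the frame of dock between 0.007 and 0.017 m and y of drive in the frame of dock between -0.0165 and 0.0165 m and angle between drive's own z axis and vertical below 0.06 rad and angle between the x axis of drive and the x axis of dock, either way round below 0.1 rad and linear speed of drive below 0.02 m/s and value of joint power below 0.001 m); the robot touches nothing.
It fails at once if the drive is forced against the dock with more than 30 N (contact force between drive and dock above 30 N).
It fails at once if the power button is pressed while the drive is not home (value of joint power above 0.002 m and z of drive in the frame of dock above 0.0255 m).
It fails at once if another thing on the bench is moved by more than 2 cm (distance of any of laptop_drive, ssd, hdd35, mouse, screwdriver, screw_dish, snack_tube from where it was at the start of the episode above 0.02 m).
It also fails if it takes over 69 s, if anything falls off the work surface, if the arm or the gripper's body presses on something with over 40 N, if the wrist force passes 120 N, or if a joint passes its speed limit or range.

## Working session

There is one attempt and no reset: what is moved stays moved. The work goes in short steps, Python scripts to look and compute and a tool call to move; the robot and the scene stay as the last step left them, time stands still between calls to the robot, and variables do not carry over. Pictures are saved under pics/ and viewed, at most 10 in all, crops included, and the job is handed in when it is done.

Besides the shell and the picture viewer there is one more tool, called after "Call:" as name(argument=value, ...), one argument or row to a line, values as JSON. send_rows: Moves the arm, as the interface text tells. Its arguments: {"type":"object","properties":{"rows":{"type":"array","items":{"type":"array"}},"newtons":{"type":"number"}},"required":["rows"]}

```bash
mkdir -p pics; cat > h.py <<'E'
import numpy as np, cv2
from station import ctrl
def grab(n):
    im=ctrl.get_image(n); np.savez(''+n+'.npz',**im); return im
def world(im):
    z=im['range_z']; v,u=np.mgrid[:480,:640]
    p=np.stack([(u-im['cx'])/im['fx']*z,(v-im['cy'])/im['fy']*z,z],-1)
    T=im['cam_to_world']; return p@T[:3,:3].T+T[:3,3]
def save(im,fn): cv2.imwrite('pics/'+fn,im['frame'][...,::-1])
E
python3 - <<'E'
from h import *
for n in('top','side'):
    im=grab(n); save(im,n+'1.png'); print(n,im['fx'],im['cam_to_world'].round(3).tolist())
o=ctrl.get_obs(); print({k:np.round(v,3) for k,v in o.items()})
E
```

```text
top 505.111264099607 [[0.015, -0.974, 0.227, 0.247], [-1.0, -0.013, 0.006, 0.015], [-0.003, -0.227, -0.974, 1.235], [0.0, 0.0, 0.0, 1.0]]
side 465.43226565479034 [[0.972, -0.174, 0.158, 0.332], [-0.235, -0.698, 0.677, -0.743], [-0.008, -0.695, -0.719, 0.885], [0.0, 0.0, 0.0, 1.0]]
{'t': np.float64(0.1), 'q': array([ 1.035,  0.053,  1.614,  0.   ,  1.476, -0.119]), 'dq': array([-0.001, -0.002, -0.002,  0.003,  0.001,  0.   ]), 'effort': array([ 0.0000e+00, -3.9490e+01, -3.7136e+01, -0.0000e+00,  4.0000e-03,
       -0.0000e+00]), 'tool_pos': array([0.253, 0.571, 0.23 ]), 'tool_rot': array([-6.500e-01, -3.073e+00,  3.000e-03]), 'contact_force': array([-0.616,  0.41 ,  0.069]), 'wrist_torque': array([-0.009, -0.022, -0.02 ]), 'grip_force': np.float64(0.0), 'opening': np.float64(0.085)}
```

View pics/top1.png

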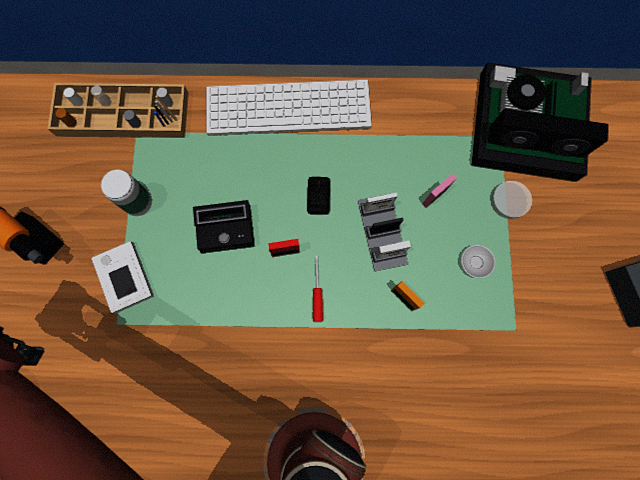

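View pics/side1.png

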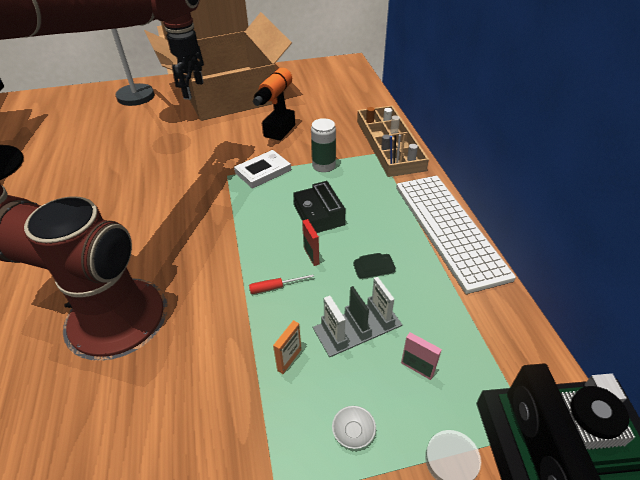

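The top view shows the dock at (222,226), with its slot at (221,213) and button at (224,238). The stand is around (384,232), with drives at about (380,199), (384,228) and (393,248). The orange (407,295), pink (440,190) and red (284,247) blocks are look-alikes. Next I'll measure the drives' thicknesses and the dock pose.

```bash
python3 - <<'E'
from h import *
from scipy import ndimage as N
im=dict(np.load('top.npz')); P=world(im); Z=P[...,2]
def rect(m,name):
    r=cv2.minAreaRect((P[m][:,:2]*1000).astype(np.float32)); print(name,np.round(r[0],1),np.round(r[1],1),round(r[2],1),m.sum(),'z',np.percentile(Z[m],[5,50,95]).round(4))
box=np.zeros(Z.shape,bool); box[185:280,350:420]=1
l,n=N.label(box&(Z>.085))
for i in range(1,n+1):
    if (l==i).sum()>8:
        print(np.argwhere(l==i).mean(0).round()[::-1], im['frame'][l==i].mean(0).round()); rect(N.binary_fill_holes(l==i),'drive')
rect(box&(Z>.004)&(Z<.12),'rack')
d=np.zeros(Z.shape,bool); d[190:262,182:265]=1
for a,b in((.01,.3),(.052,.09),(.05,.056),(.0565,.0605),(.0605,.066)): 
    m=d&(Z>a)&(Z<b)
    if m.sum()>5: rect(m,('dock',a,b))
m=d&(Z<.056)
cr=lambda y0,y1,x0,x1:cv2.resize(im['frame'][y0:y1,x0:x1,::-1],None,fx=4,fy=4,interpolation=cv2.INTER_CUBIC)
A=cr(185,275,350,420);B=cr(190,265,185,265)
c=np.zeros((360,610,3),np.uint8);c[:360,:280]=A;c[:300,285:605]=B
cv2.imwrite('pics/crop1.png',c)
s=dict(np.load('side.npz'));P=world(s);Z=P[...,2]
box=np.zeros(Z.shape,bool); box[270:355,310:405]=1
for lo in(.085,.097):
  l,n=N.label(box&(Z>lo))
  for i in range(1,n+1):
    if (l==i).sum()>8: rect(l==i,('side',lo)); 
E
```

```text
[382. 198.] [144. 144. 146.]
drive [ 594.7 -152.6] [12.1 70.2] 12.5 193 z [0.0884 0.1035 0.1075]
[388. 223.] [23. 22. 23.]
drive [410.2 -72.7] [ 50.3 365.8] 54.0 152 z [0.0876 0.104  0.1092]
[395. 247.] [168. 168. 170.]
drive [382.9 -84.2] [ 50.  331.4] 45.3 257 z [0.0898 0.1047 0.1086]
rack [ 537.9 -172.6] [176.3 243.3] 89.8 2662 z [0.0044 0.0266 0.1063]
('dock', 0.01, 0.3) [536.  225.9] [107.3 134.9] 8.6 2660 z [0.0216 0.0517 0.0634]
('dock', 0.052, 0.09) [536.8 226.1] [105.9 134.8] 8.6 1267 z [0.0523 0.0588 0.0644]
('dock', 0.05, 0.056) [528.  223.7] [ 89.4 132.5] 7.7 887 z [0.0502 0.0521 0.0551]
('dock', 0.0565, 0.0605) [538.7 226.9] [103.7 134.3] 7.3 317 z [0.0568 0.059  0.0604]
('dock', 0.0605, 0.066) [543.3 226.8] [ 92.  133.7] 8.2 443 z [0.0607 0.0622 0.0652]
('side', 0.085) [ 479.8 -437.3] [678.2  47.1] 68.2 258 z [0.0876 0.1028 0.1077]
('side', 0.085) [ 448.2 -442.1] [644.7  40. ] 72.5 215 z [0.0869 0.1027 0.1076]
('side', 0.085) [ 476.9 -177.7] [16.9 72.7] 13.1 325 z [0.0884 0.1048 0.1078]
('side', 0.097) [ 479.4 -437.1] [678.2  46.3] 68.2 174 z [0.0985 0.105  0.1081]
('side', 0.097) [ 448.  -442.1] [644.7  39.7] 72.5 140 z [0.0983 0.1049 0.108 ]
('side', 0.097) [ 476.8 -177.4] [16.9 72.2] 13.1 249 z [0.0997 0.1057 0.108 ]
```

View pics/crop1.png

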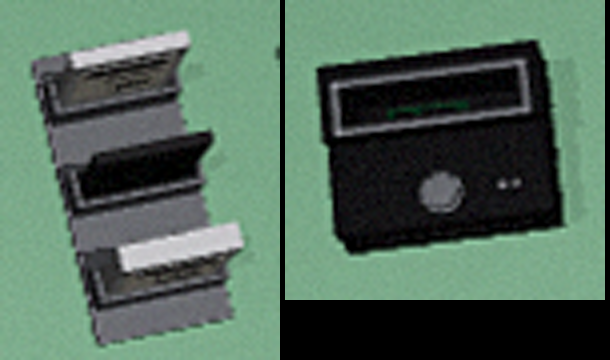

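Three candidates stand in the rack: (382,198) silver, (388,223) dark and (395,247) silver. In the crop, the bottom one has the thickest top face. I'll confirm that with numbers and get the wrist camera mount.

```bash
cat >> h.py <<'E'
from scipy.spatial.transform import Rotation as R
def pose():
    o=ctrl.get_obs(); return o['tool_pos'],R.from_rotvec(o['tool_rot']).as_matrix(),o
def plan(x,y,z,head=None):
    "shift in tool axes (cm) to reach; head: deg of tool y heading; turn first then shift"
    p,M,o=pose(); h=np.degrees(np.arctan2(M[1,1],M[0,1])); t=0 if head is None else h-head
    M2=M@R.from_rotvec([0,0,np.radians(t)]).as_matrix()
    print('pos',p.round(4),'head',h.round(2),'turn',np.round(t,2),'shift cm',(M2.T@(np.array([x,y,z])-p)*100).round(2))
E
python3 - <<'E'
from h import *
im=grab('wrist'); p,M,o=pose(); T=im['cam_to_world']
print('cam in tool',(M.T@(T[:3,3]-p)).round(4),(M.T@T[:3,:3]).round(3).tolist(),im['fx'])
t=dict(np.load('top.npz')); P=world(t); a=np.radians(12.5);ax=np.array([np.cos(a),np.sin(a)]);ay=np.array([-ax[1],ax[0]])
for n,(y0,y1,x0,x1) in {'far':(185,212,355,410),'near':(236,265,370,415)}.items():
    S=np.s_[y0:y1,x0:x1];m=P[S][...,2]>.1; q=P[S][m][:,:2]; q=q[(abs(q[:,1]+.165)<.06)]
    print(n,len(q),'thick',np.ptp(np.percentile(q@ax,[3,97])).round(4),'mid',(np.percentile(q@ax,[3,97]).mean()*ax+np.percentile(q@ay,[3,97]).mean()*ay).round(4), cv2.minAreaRect((q*1000).astype(np.float32)))
plan(.536,.226,.25,8.6)
E
```

```text
cam in tool [ 0.0777 -0.0002 -0.1419] [[-0.0, -0.952, -0.305], [1.0, -0.0, -0.0], [0.0, -0.305, 0.952]] 342.0616523838703
far 138 thick 0.01 mid [ 0.5953 -0.152 ] ((595.4426879882812, -152.5120391845703), (10.695575714111328, 70.1139907836914), 12.51112174987793)
near 212 thick 0.0149 mid [ 0.4784 -0.1785] ((478.5277099609375, -178.58526611328125), (15.806181907653809, 70.28436279296875), 12.627707481384277)
pos [0.2528 0.5711 0.2303] head 66.12 turn 57.52 shift cm [-38.36  22.84  -1.94]
```

The near drive at pixel (395,247) measures 14.9 mm and the far one 10 mm, so the near one is the thick drive. Next I'll look down into the dock slot with the wrist camera.

Call:
send_rows(
  rows=[
    [4,[0,0,0],9.6],
    [4,[0,0,0],9.6],
    [4,[0,0,0],9.6],
    [4,[0,0,0],9.6],
    [4,[0,0,0],9.6],
    [4,[0,0,0],9.6],
  ],
)

```text
t: 0.9
tool_pos: [0.2529, 0.5712, 0.2308]
tool_rot: [2.057, 2.375, -0.001]
contact_force: [1.1, -0.7, 0.1]
opening: 0.04
grip_force: 0.0
```

Call:
send_rows(
  rows=[
    [4,[-4.8,3,0],0],
    [4,[-4.8,3,0],0],
    [4,[-4.8,3,0],0],
    [4,[-4.8,3,0],0],
    [4,[-4.8,3,0.5],0],
    [4,[-4.8,3,0.5],0],
    [4,[-4.8,3,0.5],0],
    [4,[-4.4,2.9,0.5],0],
    [4,[0,0,0],0],
    [4,[0,0,0],0],
  ],
)

```text
t: 2.15
tool_pos: [0.5452, 0.2313, 0.2109]
tool_rot: [-2.05, -2.379, 0.001]
contact_force: [0.3, -0.1, 0.1]
opening: 0.0397
grip_force: 0.0
```

```bash
python3 - <<'E'
from h import *
im=grab('wrist'); save(im,'w1.png'); plan(.548,.228,.2,8.6)
E
```

```text
pos [0.545  0.2318 0.2111] head 8.57 turn -0.03 shift cm [-0.42  0.24  1.11]
```

View pics/w1.png

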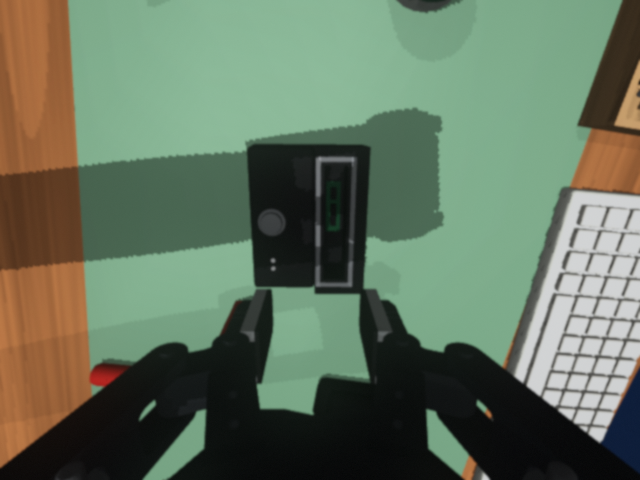

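The wrist view shows the slot rim at columns 316–355, rows 157–290. The green-edged connector sits in it at columns 327–341, rows 181–231, and the button is at (272,222). I'll measure these.

```bash
python3 - <<'E'
from h import *
im=dict(np.load('wrist.npz')); P=world(im);F=im['frame'].astype(int)
def dockf(q,c,th): 
    a=np.radians(th); return (q-c)@np.array([[np.cos(a),-np.sin(a)],[np.sin(a),np.cos(a)]])
S=np.zeros(F.shape[:2],bool);S[150:298,308:362]=1
rim=S&(F.min(-1)>90)&(abs(P[...,2]-.062)<.006)
r=cv2.minAreaRect((P[rim][:,:2]*1000).astype(np.float32)); print('rim',r,rim.sum(),np.median(P[rim][:,2]))
th=r[2] if r[2]<45 else r[2]-90; c=np.array(r[0])/1000
g=S&(F[...,1]>F[...,0]+15)&(F[...,1]>F[...,2]+8)
g[:160]=0;g[288:]=0
# cast green px on plane z
T=im['cam_to_world']
def cast(u,v,z):
    d=T[:3,:3]@np.array([(u-im['cx'])/im['fx'],(v-im['cy'])/im['fy'],1]); return T[:3,3]+d*(z-T[2,3])/d[2]
vu=np.argwhere(g);print(len(vu),vu.min(0),vu.max(0),'depth z',np.percentile(P[g][:,2],[5,50,95]))
for z in(.024,.029):
    q=np.array([cast(u,v,z)[:2] for v,u in vu]); d=dockf(q,c,th); print(z,np.percentile(d,[1,5,50,95,99],axis=0).round(4).tolist())
b=np.zeros_like(S);b[200:245,252:292]=1;b&=(F.min(-1)>75)
print('button',dockf(np.array([cast(u,v,.059)[:2] for v,u in np.argwhere(b)]),c,th).mean(0).round(4),b.sum(),np.median(P[b][:,2]))
big=cv2.resize(im['frame'][150:300,240:370,::-1],None,fx=4,fy=4,interpolation=cv2.INTER_CUBIC)
cv2.imwrite('pics/w1c.png',np.clip(big.astype(float)*2,0,255).astype(np.uint8))
# slot interior depth profile
for v in range(165,285,5): print(v,P[v,322:350:5,2].round(3), dockf(P[v,334,:2],c,th).round(4))
E
```

```text
rim ((562.5333251953125, 227.50350952148438), (34.345794677734375, 125.33979034423828), 7.635853290557861) 524 0.06224380012691613
401 [181 308] [287 339] depth z [0.02065858 0.02204061 0.02351003]
0.024 [[-0.0204, -0.0746], [-0.0061, -0.0116], [-0.0001, 0.0109], [0.0062, 0.0353], [0.0068, 0.0363]]
0.029 [[-0.0203, -0.0722], [-0.0063, -0.0102], [-0.0004, 0.012], [0.0058, 0.036], [0.0064, 0.037]]Traceback (most recent call last):
  File "<stdin>", line 19, in <module>
  File "<stdin>", line 4, in dockf
ValueError: operands could not be broadcast together with shapes (0,) (2,)
```

```bash
cat >> h.py <<'E'
def cast(im,u,v,z):
    T=im['cam_to_world']; d=T[:3,:3]@np.array([(u-im['cx'])/im['fx'],(v-im['cy'])/im['fy'],1]); return T[:3,3]+d*(z-T[2,3])/d[2]
E
python3 - <<'E'
from h import *
from scipy import ndimage as N
for n,(y0,y1,x0,x1) in {'wrist':(150,298,308,362),'top':(195,232,190,256)}.items():
    im=dict(np.load(n+'.npz'));F=im['frame'].astype(int)
    S=np.zeros(F.shape[:2],bool);S[y0:y1,x0:x1]=1
    m=S&(F.min(-1)>70)&(np.ptp(F,axis=-1)<25)
    l,k=N.label(m,np.ones((3,3))); m=l==1+np.argmax(N.sum(m,l,range(1,k+1)))
    q=np.array([cast(im,u,v,.062)[:2] for v,u in np.argwhere(m)])
    print(n,m.sum(),cv2.minAreaRect((q*1000).astype(np.float32)))
    B={'wrist':(200,245,252,290),'top':(231,246,214,234)}[n]
    b=np.zeros_like(S);b[B[0]:B[1],B[2]:B[3]]=1;b&=(F.min(-1)>60)&(np.ptp(F,axis=-1)<25)
    if b.sum(): print('button',np.array([cast(im,u,v,.059)[:2] for v,u in np.argwhere(b)]).mean(0).round(4),b.sum())
im=dict(np.load('wrist.npz'));big=cv2.resize(im['frame'][150:300,240:370,::-1],None,fx=4,fy=4,interpolation=cv2.INTER_CUBIC)
cv2.imwrite('pics/w1c.png',np.clip(big.astype(float)*2,0,255).astype(np.uint8))
E
```

```text
wrist 384 ((555.6265258789062, 273.5072326660156), (32.44521713256836, 33.46555709838867), 8.510442733764648)
button [0.5056 0.2258] 136
top 180 ((561.5645141601562, 230.5562286376953), (33.62653732299805, 117.85539245605469), 8.030438423156738)
button [0.5036 0.2213] 82
```

View pics/w1c.png

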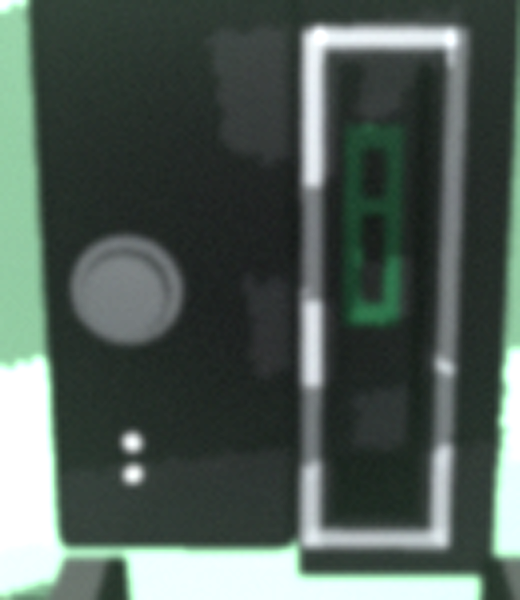

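The crop clearly shows the slot rim, the green carriage, the data block (rows 147–198) towards +y and the power block (rows 212–305). The button is at (126,290). Pixel-to-pose next.

```bash
python3 - <<'E'
from h import *
im=dict(np.load('wrist.npz'))
c=lambda u,v,z:cast(im,240+u/4,150+v/4,z)[:2]
K=[c(302,28,.062),c(467,28,.062),c(452,548,.062),c(302,548,.062)]; I=[c(325,50,.062),c(445,50,.062),c(433,530,.062),c(323,530,.062)]
for k in(K,I): k=np.array(k)*1000; print(k.mean(0).round(1),[np.linalg.norm(k[i]-k[i-1]).round(1) for i in range(4)], np.degrees(np.arctan2(*(k[1]-k[0]+k[2]-k[3])[::-1])).round(1), np.degrees(np.arctan2(*(k[0]-k[3]+k[1]-k[2])[::-1])).round(1)-90)
m=np.array(I).mean(0);a=np.radians(8.4);ax=np.array([np.cos(a),np.sin(a)]);ay=np.array([-ax[1],ax[0]])
for n,u,v,z in(('data+',374,147,.029),('data-',374,198,.029),('pow+',376,212,.029),('pow-',376,305,.029),('green+',374,123,.022),('green-',374,325,.022),('button',122,293,.059)):
    d=c(u,v,z)-m; print(n,(d@ax*1000).round(1),(d@ay*1000).round(1),c(u,v,z).round(4))
plan(.5612,.2295,.2,8.4)
E
```

```text
[562.7 230.7] [np.float64(118.5), np.float64(34.2), np.float64(118.5), np.float64(35.1)] 8.5 8.700000000000003
[562.9 230.8] [np.float64(109.4), np.float64(25.0), np.float64(109.4), np.float64(25.6)] 8.5 8.700000000000003
data+ -0.5 29.3 [0.5581 0.2597]
data- -0.3 17.0 [0.5601 0.2476]
pow+ 0.3 13.6 [0.5611 0.2443]
pow- 0.7 -9.6 [0.5649 0.2214]
green+ -0.2 33.9 [0.5577 0.2644]
green- 0.7 -16.8 [0.566  0.2143]
button -57.5 1.4 [0.5057 0.2238]
pos [0.545  0.2318 0.2111] head 8.57 turn 0.17 shift cm [-0.46  1.57  1.11]
```

```bash
python3 - <<'E'
from h import *
plan(.4785,-.1785,.211,12.55)
E
```

```text
pos [0.545  0.2318 0.2111] head 8.57 turn -3.98 shift cm [-3.860e+01 -1.541e+01  1.000e-02]
```

Call:
send_rows(
  rows=[
    [4,[0,0,0],-4],
    [4,[-4.8,-1.92,0],0],
    [4,[-4.8,-1.92,0],0],
    [4,[-4.8,-1.92,0],0],
    [4,[-4.8,-1.92,0],0],
    [4,[-4.8,-1.92,0],0],
    [4,[-4.8,-1.92,0],0],
    [4,[-4.8,-1.92,0],0],
    [4,[-5.0,-1.97,0],0],
    [4,[0,0,0],0],
  ],
)

```text
t: 3.45
tool_pos: [0.4786, -0.1805, 0.2117]
tool_rot: [1.969, 2.447, -0.0]
contact_force: [-0.1, 0.6, -0.4]
opening: 0.0399
grip_force: 0.0
```

Call:
send_rows(
  rows=[
    [4,[0,0,0],0],
    [4,[0,0,0],0],
  ],
)

```text
t: 3.7
tool_pos: [0.4793, -0.1774, 0.2113]
tool_rot: [-1.963, -2.453, -0.0]
contact_force: [-0.2, -0.1, -0.4]
opening: 0.0403
grip_force: 0.0
```

```bash
python3 - <<'E'
from h import *
im=grab('wrist'); save(im,'w2.png'); plan(.4785,-.1785,.2,12.55); print(pose()[2]['contact_force'])
P=world(im); m=(P[...,2]>.095)&(P[...,2]<.115); m[300:]=0
from scipy import ndimage as N
l,k=N.label(m)
for i in range(1,k+1):
    s=l==i
    if s.sum()>100: print(s.sum(),np.argwhere(s).mean(0).round(),cv2.minAreaRect((P[s][:,:2]*1000).astype(np.float32)),np.median(P[s][:,2]))
E
```

```text
pos [ 0.4792 -0.1776  0.2113] head 12.67 turn 0.12 shift cm [-0.08 -0.09  1.13]
[-0.27651026 -0.0363014  -0.21306469]
1101 [232. 394.] ((537.7516479492188, -163.21678161621094), (7.644983291625977, 70.302490234375), 12.09720230102539) 0.10524599753248351
1780 [233. 316.] ((479.23004150390625, -176.85794067382812), (15.264293670654297, 69.83985137939453), 12.279670715332031) 0.10542774908686096
1669 [233. 471.] ((596.271728515625, -150.6481170654297), (11.487937927246094, 70.17915344238281), 11.801448822021484) 0.1051948578769355
1667 [245. 174.] ((372.1448669433594, -211.14987182617188), (71.14530181884766, 15.162984848022461), 44.935028076171875) 0.09933405314264326
```

View pics/w2.png

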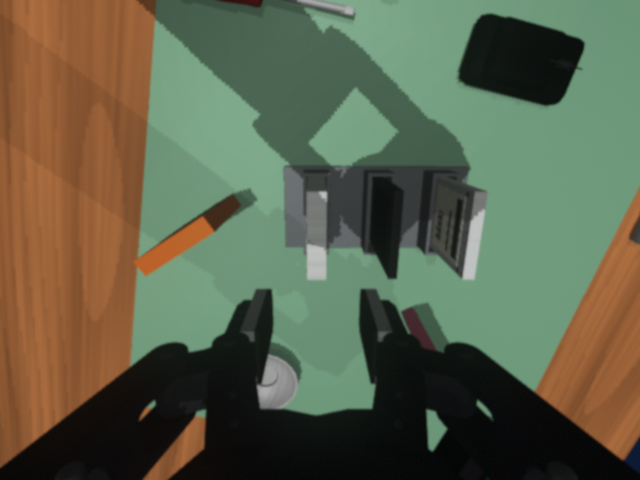

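The wrist view confirms the thick drive at (316,233): 15.3 mm thick, centre (0.4792, -0.1769). The dark SSD is at (390,232) and the laptop drive at (470,233). I'll descend and grip.

Call:
send_rows(
  rows=[
    [4,[0.07,0,2],0.4],
    [4,[0,0,3],0],
    [4,[0,0,3],0],
    [4,[0,0,3],0],
    [4,[0,0,2],0],
    [4,[0,0,1.4],0],
    [4,[0,0,0],0],
    [4,[0,0,0],0],
  ],
)

```text
t: 4.75
tool_pos: [0.4793, -0.1786, 0.068]
tool_rot: [1.974, 2.443, 0.0]
contact_force: [0.8, 0.8, 0.6]
opening: 0.0399
grip_force: 0.0
```

Call:
send_rows(
  rows=[
    [0.8,[0,0,0],0],
    [0.8,[0,0,0],0],
    [0.8,[0,0,0],0],
    [0.8,[0,0,0],0],
    [0.8,[0,0,0],0],
    [0.8,[0,0,0],0],
    [0.8,[0,0,0],0],
  ],
  newtons=60,
)

```text
t: 5.62
tool_pos: [0.4796, -0.1789, 0.0685]
tool_rot: [1.973, 2.442, 0.001]
contact_force: [-0.2, 0.2, 5.4]
opening: 0.0143
grip_force: 59.3
```

Call:
send_rows(
  rows=[
    [0.8,[0,0,-0.5],0],
    [0.8,[0,0,-1.5],0],
    [0.8,[0,0,-2.5],0],
    [0.8,[0,0,-3],0],
    [0.8,[0,0,-3],0],
    [0.8,[0,0,-2],0],
    [0.8,[0,0,0],0],
    [0.8,[0,0,0],0],
    [0.8,[0,0,0],0],
  ],
)

```text
t: 6.75
tool_pos: [0.4779, -0.178, 0.1905]
tool_rot: [-1.973, -2.441, 0.001]
contact_force: [-0.5, -0.3, -3.1]
opening: 0.0145
grip_force: 59.3
```

```bash
python3 - <<'E'
from h import *
from scipy import ndimage as N
p,M,o=pose();print(o['contact_force'],o['opening'],o['grip_force'])
for n in('top','side'):
    im=grab(n);P=world(im)
    q=(P-p)@M  # tool frame
    m=(q[...,2]>-.035)&(q[...,2]<.07)&(abs(q[...,1])<.012)&(abs(q[...,0])<.05)
    print(n,m.sum())
    if n=='side': save(im,'s2.png')
    if m.sum()>20: print(np.percentile(q[m],[2,50,98],axis=0).round(4).tolist())
plan(.5627,.2291,.19,8.5)
E
```

```text
[-0.52775759 -0.33440092 -3.12482551] 0.014488215325498174 59.29305374622345
top 14
side 542
[[-0.0344, -0.0105, -0.0339], [-0.0258, -0.009, 0.0211], [0.033, 0.0057, 0.0607]]
pos [ 0.4782 -0.1782  0.1909] head 12.12 turn 3.62 shift cm [39.03 14.38  0.12]
```

Call:
send_rows(
  rows=[
    [0.8,[0,0,0],3.6],
    [0.8,[2.5,0.9,0],0],
    [0.8,[4.5,1.7,0],0],
    [0.8,[5,1.8,0],0],
    [0.8,[5,1.8,0],0],
    [0.8,[5,1.8,0],0],
    [0.8,[5,1.8,0],0],
    [0.8,[5,1.9,0],0],
    [0.8,[4.5,1.8,0],0],
    [0.8,[2.5,0.9,0],0],
  ],
)

```text
t: 8.1
tool_pos: [0.5632, 0.2309, 0.1914]
tool_rot: [-2.047, -2.382, 0.001]
contact_force: [0.3, -0.3, -1.6]
opening: 0.0143
grip_force: 59.2
```

Call:
send_rows(
  rows=[
    [0.8,[0,0,0],0],
    [0.8,[0,0,0],0],
    [0.8,[0,0,0],0],
  ],
)

```text
t: 8.48
tool_pos: [0.5633, 0.2276, 0.1921]
tool_rot: [-2.052, -2.379, 0.001]
contact_force: [-0.4, -0.4, -2.0]
opening: 0.0143
grip_force: 59.2
```

```bash
python3 - <<'E'
from h import *
p,M,o=pose();print(o['contact_force'],o['opening'])
plan(.5627,.2291,.127,8.5)
im=grab('top');save(im,'t3.png');P=world(im);m=(P[...,2]>.218)&(P[...,2]<.245)
q=(P-p)@M;m=(q[...,2]>-.05)&(q[...,2]<-.03)&(abs(q[...,0])<.05)&(abs(q[...,1])<.03);print(m.sum(),np.percentile(q[m],[1,50,99],axis=0).round(4).tolist())
im=grab('wrist');save(im,'w3.png');P=world(im);q=(P-p)@M;m=(q[...,2]>-.048)&(q[...,2]<.065)&(abs(q[...,0])<.05)&(abs(q[...,1])<.012);print(m.sum(),np.percentile(q[m],[1,50,99],axis=0).round(4).tolist())
E
```

```text
[-0.41416107 -0.3509434  -2.04305611] 0.014324700307520916
pos [0.5633 0.2276 0.1921] head 8.45 turn -0.05 shift cm [ 0.16 -0.03  6.51]Traceback (most recent call last):
  File "<stdin>", line 5, in <module>
    return _quantile_unchecked(
        a, q, axis, out, overwrite_input, method, keepdims, weights)
    return _ureduce(a,
                    func=_quantile_ureduce_func,
    ...<5 lines>...
                    overwrite_input=overwrite_input,
                    method=method)
    r = func(a, **kwargs)
    result = _quantile(arr,
                       quantiles=q,
    ...<2 lines>...
                       out=out,
                       weights=wgt)
    slices_having_nans = np.isnan(arr[-1, ...])
                                  ~~~^^^^^^^^^
IndexError: index -1 is out of bounds for axis 0 with size 0
```

```bash
python3 - <<'E'
from h import *
p,M,o=pose()
for n in('wrist','side'):
    im=grab(n);P=world(im);q=(P-p)@M;m=(im['range_z']>0)&(q[...,2]>-.045)&(q[...,2]<.065)&(abs(q[...,0])<.05)&(abs(q[...,1])<.02)
    print(n,m.sum(),np.percentile(q[m],[1,50,99],axis=0).round(4).tolist() if m.sum() else '')
    if n=='wrist':
        for a in np.arange(-.045,.065,.01):
            s=m&(abs(q[...,2]-a)<.005)
            if s.sum()>10: print(a.round(3),s.sum(),np.percentile(q[s][:,0],[5,50,95]).round(4),np.percentile(q[s][:,1],[5,95]).round(4))
        save(im,'w3.png')
E
```

```text
wrist 11606 [[-0.0247, -0.0188, -0.0444], [0.0113, -0.0002, -0.0366], [0.0369, 0.0188, 0.0496]]
-0.045 577 [-0.0036  0.012   0.0138] [-0.0187  0.0187]
-0.035 7717 [-0.0213  0.0103  0.0361] [-0.0083  0.0081]
-0.025 1120 [0.0066 0.011  0.0368] [-0.0184  0.0183]
-0.015 869 [0.0065 0.011  0.0368] [-0.0185  0.0185]
-0.005 474 [0.0068 0.0363 0.0368] [-0.0169  0.0171]
0.005 202 [0.0364 0.0367 0.0369] [-0.0069  0.0066]
0.015 169 [0.0364 0.0367 0.0369] [-0.0069  0.0065]
0.025 145 [0.0364 0.0367 0.0369] [-0.0066  0.0068]
0.035 119 [0.0365 0.0367 0.0369] [-0.0068  0.0066]
0.045 109 [0.0365 0.0367 0.0369] [-0.0068  0.0064]
0.055 86 [0.0365 0.0367 0.037 ] [-0.0067  0.0067]
side 544 [[-0.0359, -0.0184, -0.0428], [-0.0186, -0.0091, 0.0028], [0.0363, 0.0176, 0.0615]]
```

View pics/w3.png

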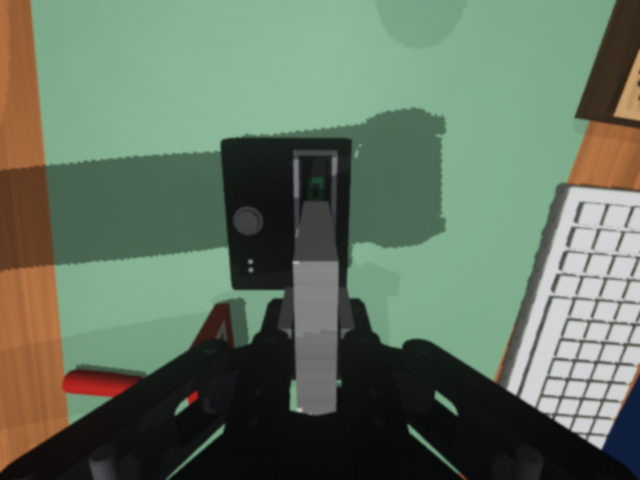

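The drive's +y face is at tool x = +36.7 mm, so its origin is 1.7 mm ahead of the TCP. That lines it up with the visible connector. It hangs straight over the slot, so I'll descend in steps.

Call:
send_rows(
  rows=[
    [0.8,[0,-0.03,2],0],
    [0.8,[0,0,2],0],
    [0.8,[0,0,1.5],0],
    [0.8,[0,0,0.8],0],
    [0.8,[0,0,0.2],0],
    [0.8,[0,0,0.2],0],
    [0.8,[0,0,0.2],0],
    [0.8,[0,0,0.2],0],
    [0.8,[0,0,0],0],
  ],
)

```text
t: 9.75
tool_pos: [0.563, 0.2285, 0.1213]
tool_rot: [-2.05, -2.38, 0.0]
contact_force: [-0.4, -0.8, -2.9]
opening: 0.0142
grip_force: 59.2
```

Call:
send_rows(
  rows=[
    [0.8,[0,0,0.2],0],
    [0.8,[0,0,0.2],0],
    [0.8,[0,0,0.2],0],
    [0.8,[0,0,0.3],0],
    [0.8,[0,0,0.3],0],
    [0.8,[0,0,0],0],
  ],
)

```text
t: 10.5
tool_pos: [0.5628, 0.2284, 0.1088]
tool_rot: [-2.05, -2.38, 0.001]
contact_force: [0.4, 0.6, -2.1]
opening: 0.0144
grip_force: 59.2
```

Call:
send_rows(
  rows=[
    [0.8,[0,0,0.3],0],
    [0.8,[0,0,0.3],0],
    [0.8,[0,0,0.3],0],
    [0.8,[0,0,0.2],0],
    [0.8,[0,0,0.1],0],
    [0.8,[0,0,0],0],
    [0.8,[0,0,0],0],
  ],
)

```text
t: 11.38
tool_pos: [0.5632, 0.2285, 0.0974]
tool_rot: [2.05, 2.38, 0.0]
contact_force: [-0.8, 0.3, -2.5]
opening: 0.0142
grip_force: 59.2
```

```bash
python3 - <<'E'
from h import *
plan(.5627,.2274,.091,8.5)
E
```

```text
pos [0.5632 0.2285 0.0974] head 8.52 turn 0.02 shift cm [-0.11 -0.06  0.64]
```

Call:
send_rows(
  rows=[
    [0.8,[-0.1,-0.05,0],0],
    [0.8,[0,0,0.1],0],
    [0.8,[0,0,0.1],0],
    [0.8,[0,0,0.1],0],
    [0.8,[0,0,0.1],0],
    [0.8,[0,0,0.1],0],
    [0.8,[0,0,0],0],
  ],
)

```text
t: 12.25
tool_pos: [0.5626, 0.2274, 0.0921]
tool_rot: [-2.05, -2.38, 0.0]
contact_force: [0.4, -0.9, -1.4]
opening: 0.0144
grip_force: 59.2
```

Call:
send_rows(
  rows=[
    [0.8,[0,0,0.05],0],
    [0.8,[0,0,0.05],0],
    [0.8,[0,0,0],0],
  ],
)

```text
t: 12.62
tool_pos: [0.5627, 0.2275, 0.0912]
tool_rot: [-2.05, -2.38, 0.0]
contact_force: [-0.2, -0.3, -2.2]
opening: 0.0142
grip_force: 59.2
```

Call:
send_rows(
  rows=[
    [0.8,[0,0,0.05],0],
    [0.8,[0,0,0.05],0],
    [0.8,[0,0,0],0],
  ],
)

```text
t: 13.0
tool_pos: [0.5627, 0.2274, 0.0902]
tool_rot: [-2.05, -2.38, 0.0]
contact_force: [0.0, 0.1, -2.9]
opening: 0.0143
grip_force: 59.2
```

Call:
send_rows(
  rows=[
    [0.8,[0,0,0.05],0],
    [0.8,[0,0,0.05],0],
    [0.8,[0,0,0],0],
  ],
)

```text
t: 13.38
tool_pos: [0.5627, 0.2274, 0.0892]
tool_rot: [-2.05, -2.38, 0.0]
contact_force: [0.0, -0.1, -3.6]
opening: 0.0143
grip_force: 59.2
```

Call:
send_rows(
  rows=[
    [0.8,[0,0,0.05],0],
    [0.8,[0,0,0],0],
  ],
)

```text
t: 13.62
tool_pos: [0.5627, 0.2274, 0.0887]
tool_rot: [-2.05, -2.38, 0.0]
contact_force: [-0.1, -1.0, -1.7]
opening: 0.0145
grip_force: 59.2
```

No contact yet, and the underside should now be below the connector top. Continuing gently.

Call:
send_rows(
  rows=[
    [0.8,[0,0,0.05],0],
    [0.8,[0,0,0.05],0],
    [0.8,[0,0,0],0],
  ],
)

```text
t: 14.0
tool_pos: [0.5627, 0.2275, 0.0877]
tool_rot: [-2.05, -2.38, 0.0]
contact_force: [-0.2, -0.7, -2.3]
opening: 0.0142
grip_force: 59.2
```

Call:
send_rows(
  rows=[
    [0.8,[0,0,0.05],0],
    [0.8,[0,0,0.05],0],
    [0.8,[0,0,0],0],
  ],
)

```text
t: 14.38
tool_pos: [0.5627, 0.2274, 0.0867]
tool_rot: [-2.05, -2.38, 0.0]
contact_force: [-0.8, -0.8, -1.1]
opening: 0.0142
grip_force: 59.2
```

Call:
send_rows(
  rows=[
    [0.8,[0,0,0.05],0],
    [0.8,[0,0,0.05],0],
    [0.8,[0,0,0],0],
  ],
)

```text
t: 14.75
tool_pos: [0.5627, 0.2274, 0.0857]
tool_rot: [-2.05, -2.38, 0.0]
contact_force: [0.6, 0.1, -2.6]
opening: 0.0145
grip_force: 59.2
```

Call:
send_rows(
  rows=[
    [0.8,[0,0,0.05],0],
    [0.8,[0,0,0.05],0],
    [0.8,[0,0,0],0],
  ],
)

```text
t: 15.12
tool_pos: [0.5627, 0.2275, 0.0847]
tool_rot: [-2.05, -2.38, 0.0]
contact_force: [-0.0, -0.3, -3.0]
opening: 0.014
grip_force: 59.2
```

Call:
send_rows(
  rows=[
    [0.8,[0,0,0.03],0],
    [0.8,[0,0,0.03],0],
    [0.8,[0,0,0],0],
  ],
)

```text
t: 15.5
tool_pos: [0.5628, 0.2275, 0.0845]
tool_rot: [2.05, 2.38, 0.0]
contact_force: [-0.3, 0.2, -0.4]
opening: 0.0143
grip_force: 59.5
```

Call:
send_rows(
  rows=[
    [0.8,[0,0,0.02],0],
    [0.8,[0,0,0],0],
  ],
)

```text
t: 15.75
tool_pos: [0.5629, 0.2276, 0.0845]
tool_rot: [2.05, 2.38, 0.0]
contact_force: [-3.1, -0.2, 2.6]
opening: 0.0143
grip_force: 59.9
```

```bash
python3 - <<'E'
from h import *
p,M,o=pose();print(o['contact_force'],p,o['wrist_torque'])
im=grab('wrist');P=world(im);q=(P-p)@M;m=(im['range_z']>0)&(abs(q[...,1])<.006)&(q[...,2]<.012)&(q[...,2]>0)&(abs(q[...,0]-.035)<.01);print(np.percentile(q[m][:,0],[5,50,95]).round(4))
m=(abs(q[...,1])<.006)&(abs(q[...,0]-.026)<.006)&(q[...,2]<-.02)&(q[...,2]>-.05);print('top z',np.median(P[m][:,2]),m.sum())
E
```

```text
[-3.08895634 -0.17797492  2.60231378] [0.56286663 0.22756113 0.08454087] [-0.08839413  0.46785233 -0.01533463]
[0.0364 0.0366 0.0369]
top z 0.12152148194994757 1143
```

The drive's top face is at z = 0.1215, so its underside is about 0.022: fully home, with light floor contact. Releasing.

Call:
send_rows(
  rows=[
    [2.2,[0,0,0],0],
    [3.2,[0,0,0],0],
    [3.2,[0,0,0],0],
    [3.2,[0,0,0],0],
    [3.2,[0,0,0],0],
  ],
)

```text
t: 16.42
tool_pos: [0.5628, 0.2274, 0.0839]
tool_rot: [2.05, 2.38, -0.0]
contact_force: [-0.2, -0.7, -0.4]
opening: 0.0318
grip_force: 0.0
```

Call:
send_rows(
  rows=[
    [3.2,[0,0,-1],0],
    [3.2,[0,0,-2],0],
    [3.2,[0,0,-3],0],
    [3.2,[0,0,-3],0],
    [3.2,[0,0,-2],0],
    [3.2,[0,0,0],0],
    [3.2,[0,0,0],0],
  ],
)

```text
t: 17.3
tool_pos: [0.5622, 0.2273, 0.193]
tool_rot: [-2.05, -2.38, 0.002]
contact_force: [0.2, -0.5, -0.2]
opening: 0.0323
grip_force: 0.0
```

```bash
python3 - <<'E'
from h import *
im=grab('wrist');save(im,'w4.png');P=world(im);p,M,o=pose();c=np.array([.5625,.2305])
m=(P[...,2]>.115)&(P[...,2]<.13)&(abs(P[...,0]-.5625)<.03)&(abs(P[...,1]-.23)<.06)
print(m.sum(),cv2.minAreaRect((P[m][:,:2]*1000).astype(np.float32)),np.percentile(P[m][:,2],[5,50,95]))
b=c-.0575*np.array([np.cos(.148),np.sin(.148)]);print(b,o['contact_force'])
plan(*b,.1,8.5)
E
```

```text
2303 ((562.6315307617188, 229.342041015625), (14.892838478088379, 70.49723815917969), 9.040955543518066) [0.12035371 0.12144885 0.1224889 ]
[0.50562859 0.22202103] [-0.42138574  0.07969584 -0.54505326]
pos [0.5619 0.2272 0.1923] head 8.52 turn 0.02 shift cm [ 0.32 -5.61  9.25]
```

View pics/w4.png

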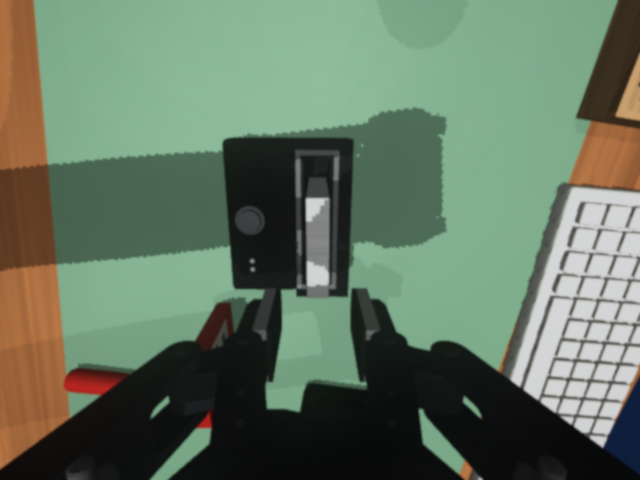

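The drive is seated at (318,245) in the slot, free and upright. Now the button at (249,220): close the fingers, move over it, then press.

Call:
send_rows(
  rows=[
    [0,[0.1,-1.5,0],0],
    [0,[0.1,-2.2,0],0],
    [0,[0.2,-2.1,0],0],
    [0,[0,0,0],0],
    [0,[0,0,2],0],
    [0,[0,0,3],0],
    [0,[0,0,3],0],
    [0,[0,0,2],0],
    [0,[0,0,1.5],0],
    [0,[0,0,0],0],
  ],
  newtons=20,
)

```text
t: 18.6
tool_pos: [0.5041, 0.2226, 0.0775]
tool_rot: [-2.049, -2.379, 0.003]
contact_force: [0.1, 0.2, 0.8]
opening: 0.0
grip_force: 0.0
```

Call:
send_rows(
  rows=[
    [0,[0,0,0],0],
    [0,[0,0,0.8],0],
    [0,[0,0,0.4],0],
    [0,[0,0,0],0],
    [0,[0,0,0],0],
  ],
)

```text
t: 19.23
tool_pos: [0.5049, 0.2228, 0.0671]
tool_rot: [2.05, 2.38, 0.0]
contact_force: [0.8, 0.4, 0.9]
opening: 0.0001
grip_force: 0.0
```

```bash
python3 - <<'E'
from h import *
plan(.5050,.2230,.059,8.5)
E
```

```text
pos [0.5049 0.2228 0.0671] head 8.52 turn 0.02 shift cm [0.01 0.02 0.81]
```

Call:
send_rows(
  rows=[
    [0,[0,0,0.3],0],
    [0,[0,0,0.3],0],
    [0,[0,0,0.2],0],
    [0,[0,0,0.1],0],
    [0,[0,0,0.1],0],
    [0,[0,0,0],0],
  ],
)

```text
t: 19.98
tool_pos: [0.5047, 0.2228, 0.0571]
tool_rot: [-2.05, -2.38, 0.001]
contact_force: [-2.1, -0.8, 2.9]
opening: 0.0003
grip_force: 1.3
```

Call:
send_rows(
  rows=[
    [0,[0,0,0.1],0],
    [0,[0,0,0.1],0],
    [0,[0,0,0],0],
    [0,[0,0,0],0],
  ],
)

```text
t: 20.48
tool_pos: [0.5049, 0.2229, 0.0552]
tool_rot: [2.05, 2.38, 0.0]
contact_force: [-1.6, -0.9, 3.7]
opening: -0.0001
grip_force: 2.0
```

Button is nearly at the bottom; a little further until the force shows the stop.

Call:
send_rows(
  rows=[
    [0,[0,0,0.05],0],
    [0,[0,0,0.05],0],
    [0,[0,0,0],0],
    [0,[0,0,0],0],
  ],
)

```text
t: 20.98
tool_pos: [0.5049, 0.2228, 0.055]
tool_rot: [-2.05, -2.38, 0.0]
contact_force: [-4.9, -0.9, 8.6]
opening: -0.0001
grip_force: 4.4
```

The force has risen to 8.6 N with no further travel, so the button is at its stop. Retracting.

Call:
send_rows(
  rows=[
    [0,[0,0,-0.5],0],
    [0,[0,0,-1],0],
    [0,[0,0,-2],0],
    [0,[0,0,-3],0],
    [0,[0,0,-3],0],
    [0,[0,0,-3],0],
    [0,[0,0,-2],0],
    [0,[0,0,0],0],
    [0,[0,0,0],0],
    [0,[0,0,0],0],
  ],
)

```text
t: 22.22
tool_pos: [0.5039, 0.2225, 0.1972]
tool_rot: [-2.049, -2.379, 0.004]
contact_force: [-0.5, -0.1, -0.6]
opening: 0.0001
grip_force: 0.0
```

```bash
python3 - <<'E'
from h import *
im=grab('wrist');P=world(im)
m=(P[...,2]>.11)&(P[...,2]<.135)&(abs(P[...,0]-.5625)<.03)&(abs(P[...,1]-.23)<.06)
print(m.sum(),cv2.minAreaRect((P[m][:,:2]*1000).astype(np.float32)),np.percentile(P[m][:,2],[5,50,95]))
b=np.hypot(P[...,0]-.5055,P[...,1]-.2235)<.007;print('button z',np.median(P[b][:,2]),b.sum(),pose()[0],pose()[2]['contact_force'])
E
```

```text
2611 ((562.5014038085938, 229.46939086914062), (16.107053756713867, 70.35594177246094), 8.649396896362305) [0.1135226  0.12133851 0.12244248]
button z 0.23494132498076026 931 [0.50400826 0.22257828 0.1973082 ] [ 1.30273724 -0.16307436 -0.01054408]
```

```bash
python3 -c "
from station import ctrl
print(ctrl.finish_job())"
```

```text
the job is handed in; nothing more can be done
None
```

The thick drive is fully home in the dock and released, the power button was pressed to its stop and let go, and the job was handed in at about 22 s. The final look confirmed the drive, but the gripper hid the button, so I didn't see it spring back out.

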